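# Roll the sample vial onto the reading line

## Robot

A 7-joint arm with a two-finger parallel gripper is mounted at the origin on a cart in front of the work surface, level with it; the furniture and walls round the work are solid. World frame = base frame: x ahead of the robot, y to its left, z up, the work surface at z = 0. Lengths are in m, angles in rad, forces in N, time in s.
With the tool pointing down it reaches from about 0.4 to 0.875 m from the base axis. Payload 19.3 kg.
Tool frame: the origin (TCP) lies between the finger pads; the fingertips stand 17 mm ahead of it and the grasp point (between the pads) lies 2 mm behind it (bot.finger_overhang is the distance from the TCP to the fingertips, in m); z points along the fingers, y is the line along which they close (so a half turn about z gives the same grasp; the last joint's range is limited). The gripper opens to 85 mm and grips with 20 to 120 N. Pads are 22 mm wide; open, the fingers measure 114 mm over their backs; the gripper's body (76 mm by 85 mm) begins 54 mm behind the grasp point. The pads swing forward as they close: fully open they stand 13 mm farther back than shut.
Start: joints at [1.111, 0.521, -0.036, 1.599, 0.021, 1.021, -0.113], TCP at [0.237, -0.578, 0.248] pointing down, gripper open.
Joint ranges: [-2.91, 2.91], [-0.3, 2.13], [-1.5, 1.42], [0.17, 2.43], [-1.26, 4.41], [0.16, 1.93], [-2.52, 2.52]. Speed limits (rad/s): [1.89, 1.89, 2.39, 2.39, 3.01, 3.01, 3.01].

## Interface

Orientations are given as [roll, pitch, yaw] about the fixed x, y, z axes, in that order (R = Rz(yaw) Ry(pitch) Rx(roll)).
In Python, from workcell import observe, grab_frame, bot gives the robot as it stands.
- The arm moves only by the shell command python3 -m crank 'ROWS' [FORCE]. ROWS is a JSON object of lists of equal length, an entry for each row: "linear": the shift along the world's x, y, z each as a share of 0.25 m, from -1 to 1, a list of three; "delta_rot": the turn, a rotation vector about the world's x, y, z each as a share of 30 degrees, from -1 to 1, a list of three; "fingers": the opening, from -1 (shut) to 1 (fully open). In form: {"linear": [[dx, dy, dz], ...], "delta_rot": [[rx, ry, rz], ...], "fingers": [fingers, ...]}. A call has 1 to 5 rows; each row is the pose to reach, as a shift and turn from the pose commanded when the call began; what a row does not reach only later rows make up. A row lasts 1/10 s, in which the tool goes at most 50 mm and 8.59 degrees, less where a joint would pass 70% of its speed; a pose out of reach is approached as far as the arm can. A call with a number of a shift or a turn outside -1 to 1 is refused whole. A call with a gripper value outside its range is refused whole. The fingers move at their own pace and stop on an object; FORCE is the grip in N (left out, the last holds). Time passes only in rows, so rows that repeat a pose let the fingers close. It gives the time, the measured TCP pose, the force, the opening and the grip force at its end, in the units of the state.
- observe(): the state, without advancing time (a new reading comes with each control period).
- grab_frame(name): name is "side" or "top" or "wrist"; returns a dict with "image" (480x640x3 uint8, red, green, blue), "mtx" (3x3 intrinsics, pixels), "xyz" and "orientation" of the camera in the world. Camera axes: x right, y down, z forward; pixel columns grow to the right and rows downward; lengths in m; the calibration is good to about 2 mm. A picture is of the moment at which its call begins. There is no depth.
- bot.job_done(): hands the job in; it is judged then, once.
The state is a dict: "clock": time; "qpos": joint angles; "qd": joint speeds; "joint_efforts": joint torques, N m; "position": TCP position; "tool_rot": TCP orientation; "force": force on the tool from outside, world axes, zero at the start; "moment": the same for the moment, N m; "grip_width": finger opening in m; "finger_force": force on a finger pad.
Only numpy, scipy, OpenCV 4.12 (cv2) and the standard library are available. Lean on these libraries where they do the work, as an engineer would, in place of code of your own. Each camera call takes 0.05 s, during which the arm holds its last target. There are 200 camera calls.

## Task

One sample vial lies on its side on the reading mat. Push its upper half sideways with the fingertips so that it rolls across the mat and comes to rest lying along the black line in front of the reader head, its whole length on the line. Do not pick it up, and leave the vial that stands on the mat and the other things round about where they are.

Things in the scene. Friction and masses are not known exactly. Their poses are not given: they have to be found in the camera images.
- station: Fixed flat tray 150 (x) x 330 mm (y) with a soft grey mat, top 4 mm above the worktop. Origin: centre of its underside; x runs along the black line to the reader head, roughly away from the robot; z up. Reader head: grey box 44 mm wide, 36 mm high, fixed at x = 78 to 120 mm, beyond the line's end. The mat resists rolling a little: a vial rolling at 50 mm/s stops by itself within about 10 mm.
- line_mid (a point): Middle of the straight black line (120 mm long, 3 mm wide, a cross tick at each end) printed on the mat, through its middle; the point is on the mat's top. x along the line, y across it, z up.
- vial_lying: Capped glass vial to roll: 28 mm diameter, 60 mm long, about 35 g, lying on the mat 80 to 120 mm left or right of the line, up to about 15 degrees askew to it. Origin: centre of its bottom face, the end towards the reader; z runs along the vial from bottom to cap, roughly towards the robot; x (up at the start) and y turn as it rolls. Its axis is 14 mm, its top 28 mm above the mat.
- vial_mid (a point): Point on the lying vial's axis, half way along its length (30 mm from each end); axes as the vial's. The vial is smooth and slips easily on the fingers (friction about 0.25) but grips the mat (about 0.9). The last 6 mm at the cap end are a little thinner (24 mm).
- vial_standing: A second vial of the same kind, standing upright on the mat on the other side of the line, 28 mm diameter, 60 mm high, loose; leave it. Origin: centre of its underside.
- weight: Brass-coloured knobbed 200 g weight, 30 mm diameter, 51 mm high, standing on the worktop to the left of the station, loose; leave it. Origin: centre of its underside.
- spare_cap_loose: Flat white round cap, 65 mm diameter, 16 mm high, lying on the worktop to the right and beyond the station, loose; leave it. Origin: centre of its underside.
There are look-alikes about, which are no part of the job. Leave any orange or purple look-alike of the vial_lying alone.

How it is judged:
By the outcome, as a careful person would: the job done as asked, in the order asked, and still so for the second after the job is handed in, with the robot touching nothing.
It also fails if it takes over 72 s, if anything falls off the work surface, if the arm or the gripper's body presses on something with over 40 N, if the wrist force passes 120 N, or if a joint passes its speed limit or range.

## Working session

There is one attempt and no reset: what is moved stays moved. The work goes in short steps, Python scripts to look and compute and a shell command to move; the robot and the scene stay as the last step left them, time stands still between calls to the robot, and variables do not carry over. Pictures are saved under pics/ and viewed, at most 10 in all, crops included, and the job is handed in when it is done.

```bash
mkdir -p pics
python3 - <<'E'
from workcell import observe, grab_frame, bot
import cv2,pickle
s=observe();print(s['clock'],s['position'],s['tool_rot'],s['grip_width'])
for n in('top','side'):
    f=grab_frame(n);pickle.dump(f,open(f'{n}0.pkl','wb'));cv2.imwrite(f'pics/{n}0.png',f['image'][:,:,::-1]);print(n,f['xyz'],f['orientation'],f['mtx'])
E
```

```text
0.0 [ 0.23732211 -0.57785145  0.24774254] [-3.14047685e+00  9.99539218e-05  3.89734532e-01] 0.08559835843396074
top [ 0.27839704 -0.13278325  1.43520684] [-2.93680944e+00 -1.19133031e-03 -1.33186689e+00] [[547.70820976   0.         318.25952601]
 [  0.         547.70820976 234.70337925]
 [  0.           0.           1.        ]]
side [0.25502571 0.81865527 0.74398367] [-2.22442724 -0.00345177 -2.78363178] [[577.58459416   0.         327.20562898]
 [  0.         577.58459416 243.85286708]
 [  0.           0.           1.        ]]
```

View pics/top0.png

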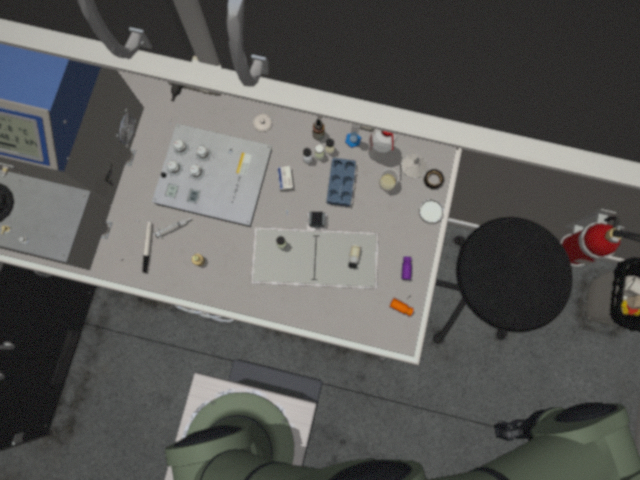

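View pics/side0.png

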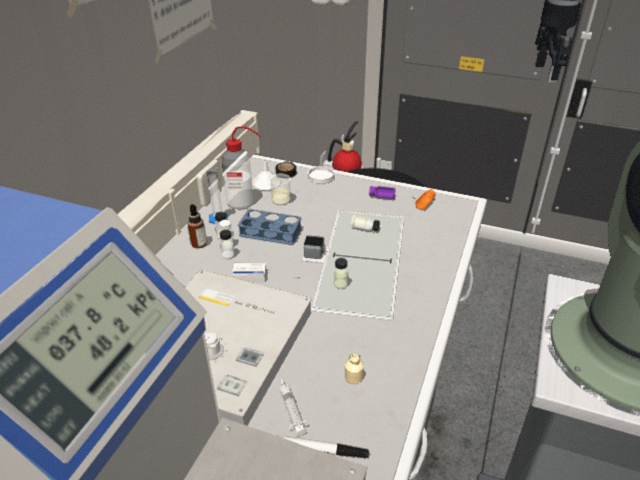

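The top view shows the tray with corners near (255,228), (378,232), (376,288) and (251,284), and the line at column 315, rows 236–280. The lying vial is near (355,256), with its cap towards the robot and to the right of the line. The standing vial is at (281,243).

```bash
cat > h.py <<'E'
import numpy as np,cv2
from scipy.spatial.transform import Rotation as R
def ray(f,px,z):
    """pixels -> world points on the plane at height z"""
    p=np.atleast_2d(np.array(px,float)); d=np.c_[p,np.ones(len(p))]@np.linalg.inv(f['mtx']).T
    d=d@R.from_euler('xyz',f['orientation']).as_matrix().T; c=np.array(f['xyz'])
    return c+d*((z-c[2])/d[:,2])[:,None]
def proj(f,P):
    q=(np.atleast_2d(P)-f['xyz'])@R.from_euler('xyz',f['orientation']).as_matrix()@f['mtx'].T
    return q[:,:2]/q[:,2:]
E
python3 - <<'E'
from h import *;import pickle
f=pickle.load(open('top0.pkl','rb'))
print(ray(f,[(256,228),(378,232),(376,288),(251,284),(315,236),(315,280)],.004).round(3))
print(ray(f,[(356,247),(353,267)],.02).round(3), ray(f,[(279,239)],.064).round(3))
from workcell import grab_frame,observe
w=grab_frame('wrist');T=R.from_euler('xyz',observe()['tool_rot']).as_matrix();C=R.from_euler('xyz',w['orientation']).as_matrix()
print(w['mtx'],T.T@(w['xyz']-observe()['position']),(T.T@C).round(2))
i=cv2.resize(f['image'][215:300,240:390,::-1],None,fx=5,fy=5,interpolation=cv2.INTER_CUBIC);cv2.imwrite('pics/c.png',i)
E
```

```text
[[ 0.546  0.102  0.004]
 [ 0.613 -0.217  0.004]
 [ 0.465 -0.245  0.004]
 [ 0.398  0.076  0.004]
 [ 0.562 -0.056  0.004]
 [ 0.448 -0.085  0.004]]
[[ 0.556 -0.169  0.02 ]
 [ 0.502 -0.173  0.02 ]] [[0.521 0.028 0.064]]
[[359.89284346   0.         320.57341355]
 [  0.         359.89284346 242.41802859]
 [  0.           0.           1.        ]] [ 0.07537502  0.00036176 -0.12469487] [[-0.   -0.96 -0.29]
 [ 1.   -0.   -0.  ]
 [ 0.   -0.29  0.96]]
```

View pics/c.png

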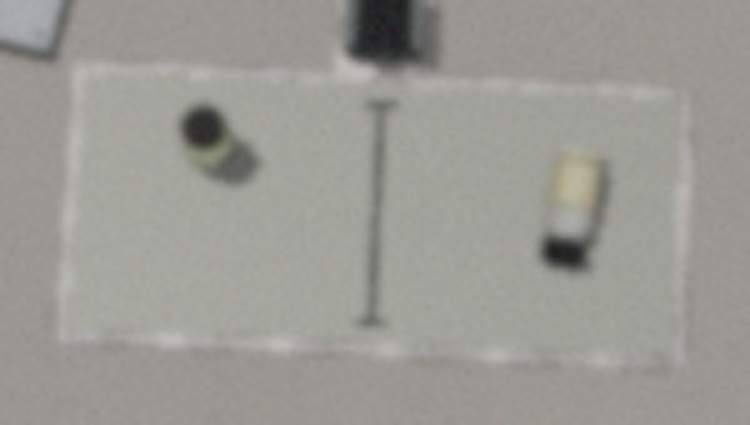

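The crop shows the vial about 9° askew to the line. I'll use the two half-open fingers as a fence along the vial, with the tool yaw at about 94°. First I'll move over to its right.

```bash
python3 -m crank '{"linear":[[0.6,0.6,0],[0.6,0.6,0],[0.6,0.6,0],[0.6,0.6,0],[0.6,0.6,0]],"delta_rot":[[0,0,0.8],[0,0,0.8],[0,0,0.8],[0,0,0.8],[0,0,0.8]],"fingers":[-0.4,-0.4,-0.4,-0.4,-0.4]}' 20
python3 -m crank '{"linear":[[0.6,0.6,0],[0.6,0.6,0],[0.6,0.6,0],[0.6,0.6,0],[0.6,0.6,0]],"delta_rot":[[0,0,0.8],[0,0,0.8],[0,0,0.8],[0,0,0.8],[0,0,0.8]],"fingers":[-0.4,-0.4,-0.4,-0.4,-0.4]}'
python3 -m crank '{"linear":[[0,0,-0.1],[0,0,-0.1],[0,0,-0.1],[0,0,-0.1],[0,0,-0.1]],"delta_rot":[[0,0,0.8],[0,0,0.8],[0,0,0.8],[0,0,0.8],[0,0,0.8]],"fingers":[-0.4,-0.4,-0.4,-0.4,-0.4]}'
python3 - <<'E'
from h import *;from workcell import *;import pickle
s=observe();print(s['clock'],s['position'],s['tool_rot'],s['grip_width'],s['force'],bot.finger_overhang)
f=grab_frame('wrist');pickle.dump(f,open('w1.pkl','wb'));cv2.imwrite('pics/w1.png',f['image'][:,:,::-1])
E
```

```text
clock: 0.65
position: [0.3916, -0.4237, 0.2483]
tool_rot: [3.142, -0.002, 0.815]
force: [-0.3, -0.7, 0.6]
grip_width: 0.0256
finger_force: 0.0
clock: 1.15
position: [0.5408, -0.2732, 0.2481]
tool_rot: [3.141, -0.003, 1.233]
force: [-0.6, 0.1, -0.2]
grip_width: 0.0256
finger_force: 0.0
clock: 1.65
position: [0.5372, -0.2786, 0.2232]
tool_rot: [-3.141, -0.0, 1.642]
force: [-0.7, -0.7, 0.5]
grip_width: 0.0253
finger_force: 0.0
1.65 [ 0.53718354 -0.27861065  0.22318459] [-3.14138766e+00 -1.04384694e-04  1.64174608e+00] 0.025254175251178106 [-0.68617228 -0.74050788  0.50452178] 0.017
```

View pics/w1.png

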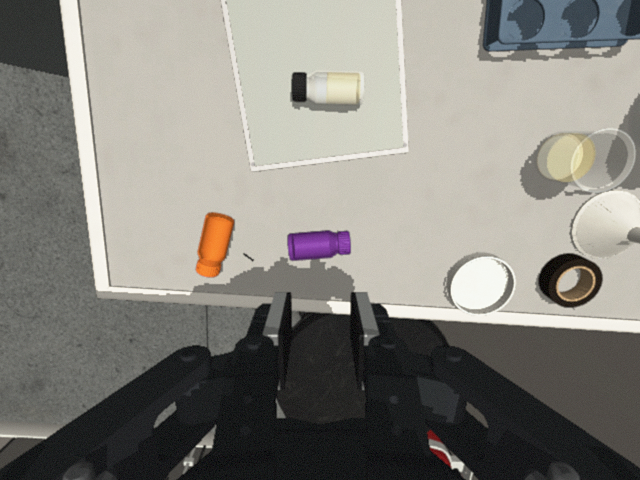

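The wrist view shows the vial from (291,88) at the cap to (364,89) at its bottom. The purple look-alike is at (320,245). The line is out of frame, so I'll shift towards it.

```bash
python3 -m crank '{"linear":[[0,0.48,0.1],[0,0.48,0.1],[0,0.48,0.1],[0,0.48,0.1],[0,0.48,0.1]],"delta_rot":[[0,0,0],[0,0,0],[0,0,0],[0,0,0],[0,0,0]],"fingers":[-0.4,-0.4,-0.4,-0.4,-0.4]}'
python3 - <<'E'
from h import *;from workcell import *;import pickle
w=pickle.load(open('w1.pkl','rb'))
print('vial1',ray(w,[(291,88),(364,89)],.018).round(4),'purple',ray(w,[(288,246),(350,242)],.014).round(3))
s=observe();print(s['clock'],s['position'],s['tool_rot'])
f=grab_frame('wrist');pickle.dump(f,open('w2.pkl','wb'));cv2.imwrite('pics/w2.png',f['image'][:,:,::-1])
E
```

```text
clock: 2.2
position: [0.5375, -0.1584, 0.2485]
tool_rot: [3.141, 0.001, 1.645]
force: [0.5, -0.7, -0.6]
grip_width: 0.0258
finger_force: 0.0
vial1 [[ 0.5047 -0.1706  0.018 ]
 [ 0.5665 -0.167   0.018 ]] purple [[ 0.508 -0.313  0.014]
 [ 0.568 -0.304  0.014]]
2.2 [ 0.53754717 -0.15836318  0.24852466] [3.14129303e+00 6.62157477e-04 1.64483480e+00]
```

View pics/w2.png

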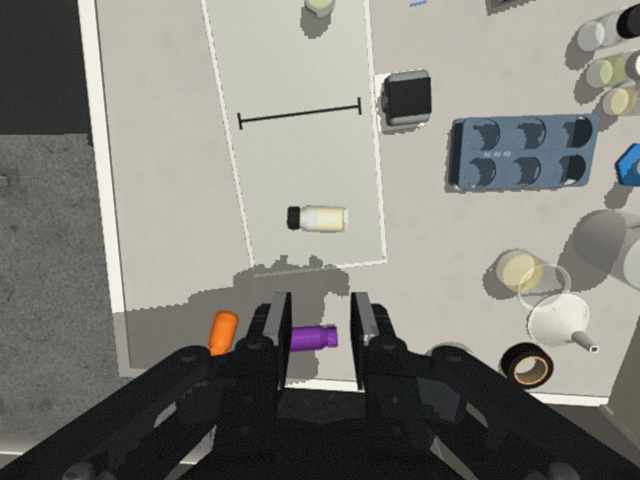

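The line runs from (240,121) to (360,105). The vial runs from its cap at (287,217) to its bottom at (348,219).

```bash
cat >> h.py <<'E'
def line_fit(f,box):
    """black line inside box (x0,y0,x1,y1): fitted ends (world) and middle, yaw"""
    x0,y0,x1,y1=box; g=cv2.cvtColor(f['image'],cv2.COLOR_RGB2GRAY)[y0:y1,x0:x1]
    v,u=np.nonzero(g<80); P=ray(f,np.c_[u+x0,v+y0],.004)[:,:2]
    m=P.mean(0);d=np.linalg.svd(P-m)[2][0] if len(P)<3000 else None; d*=np.sign(d[0]); t=(P-m)@d
    return m+d*(t.min()+t.max())/2,np.degrees(np.arctan2(d[1],d[0])),np.ptp(t)
E
python3 - <<'E'
from h import *;import pickle
w=pickle.load(open('w2.pkl','rb'))
m,a,L=line_fit(w,(232,92,366,132));print(m.round(4),a,L)
v=ray(w,[(287,217),(348,219)],.018)[:,:2];d=v[1]-v[0];print(v.round(4),np.degrees(np.arctan2(d[1],d[0])),np.linalg.norm(d))
u=np.array([np.cos(np.radians(a)),np.sin(np.radians(a))]);e=v.mean(0)-m;print('along,across',e@u,u[0]*e[1]-u[1]*e[0])
E
```

```text
[ 0.5103 -0.0687] 10.97270900474843 0.11818996351036898
[[ 0.5047 -0.1688]
 [ 0.5664 -0.1663]] 2.27659122336274 0.061764163349959385
along,across 0.005939742507019127 -0.10183935908588579
```

```bash
python3 -m crank '{"linear":[[-0.014,-0.216,0],[-0.014,-0.216,-0.1],[-0.014,-0.216,-0.3],[-0.014,-0.216,-0.5],[-0.014,-0.216,-0.6]],"delta_rot":[[0,0,-0.05],[0,0,-0.05],[0,0,-0.05],[0,0,-0.05],[0,0,-0.05]],"fingers":[-0.4,-0.4,-0.4,-0.4,-0.4]}'
python3 -m crank '{"linear":[[0,0,-0.06],[0,0,-0.12],[0,0,-0.18],[0,0,-0.246],[0,0,-0.246]],"delta_rot":[[0,0,0],[0,0,0],[0,0,0],[0,0,0],[0,0,0]],"fingers":[-0.4,-0.4,-0.4,-0.4,-0.4]}'
python3 - <<'E'
from h import *;from workcell import *;import pickle
s=observe();print(s['clock'],s['position'],s['tool_rot'])
f=grab_frame('wrist');pickle.dump(f,open('w3.pkl','wb'));cv2.imwrite('pics/w3.png',f['image'][:,:,::-1])
E
```

```text
clock: 2.75
position: [0.5318, -0.2132, 0.0942]
tool_rot: [-3.137, -0.001, 1.617]
force: [-0.5, -1.0, 0.4]
grip_width: 0.0258
finger_force: 0.0
clock: 3.25
position: [0.5333, -0.2119, 0.0351]
tool_rot: [-3.14, -0.001, 1.62]
force: [0.0, 0.7, 0.4]
grip_width: 0.0254
finger_force: 0.0
3.25 [ 0.53326366 -0.21191542  0.03510145] [-3.13970724e+00 -6.43241990e-04  1.62024385e+00]
```

View pics/w3.png

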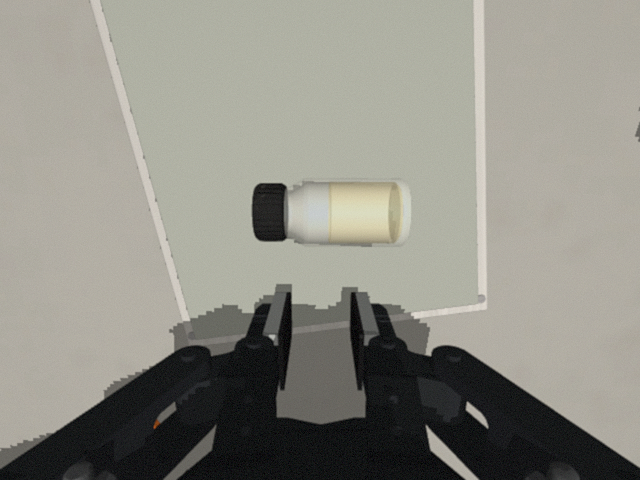

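The vial spans columns 252–411 (cap left, neck to about 303) and the fingertips are at 275–358, about 15 mm behind its near side. I'll shift +12 mm in x so both fingers bear on the full-diameter body, then push.

```bash
python3 -m crank '{"linear":[[0.024,0,0.004],[0.048,0,0.004],[0.048,0.016,0.004],[0.048,0.032,0.004],[0.048,0.048,0.004]],"delta_rot":[[0,0,0],[0,0,0],[0,0,0],[0,0,0],[0,0,0]],"fingers":[-0.4,-0.4,-0.4,-0.4,-0.4]}'
python3 -m crank '{"linear":[[0,0.012,0],[-0.001,0.024,0],[-0.002,0.036,0],[-0.003,0.048,0],[-0.004,0.06,0]],"delta_rot":[[0,0,0],[0,0,0],[0,0,0.02],[0,0,0.04],[0,0,0.05]],"fingers":[-0.4,-0.4,-0.4,-0.4,-0.4]}'
python3 -m crank '{"linear":[[-0.001,0.012,0],[-0.002,0.024,0],[-0.003,0.036,0],[-0.004,0.048,0],[-0.005,0.06,0]],"delta_rot":[[0,0,0.01],[0,0,0.02],[0,0,0.03],[0,0,0.04],[0,0,0.05]],"fingers":[-0.4,-0.4,-0.4,-0.4,-0.4]}'
python3 - <<'E'
from h import *;from workcell import *;import pickle
s=observe();print(s['clock'],s['position'],s['tool_rot'])
f=grab_frame('wrist');pickle.dump(f,open('w4.pkl','wb'));cv2.imwrite('pics/w4.png',f['image'][:,:,::-1])
E
```

```text
clock: 3.8
position: [0.5459, -0.1996, 0.0379]
tool_rot: [3.142, -0.0, 1.62]
force: [0.4, 0.6, 0.9]
grip_width: 0.0254
finger_force: 0.0
clock: 4.3
position: [0.5449, -0.1849, 0.0378]
tool_rot: [-3.142, 0.0, 1.647]
force: [-0.5, -0.0, 0.1]
grip_width: 0.0255
finger_force: 0.0
clock: 4.8
position: [0.5437, -0.1699, 0.0378]
tool_rot: [-3.142, 0.0, 1.673]
force: [0.2, -0.1, 0.6]
grip_width: 0.0256
finger_force: 0.0
4.8 [ 0.54370578 -0.16985719  0.03780135] [-3.14156618e+00  9.47009769e-06  1.67299602e+00]
```

View pics/w4.png

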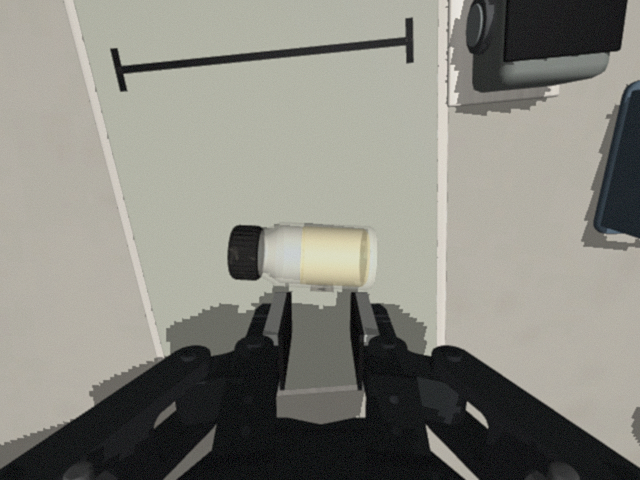

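Rolling works. The vial is now at (229,251)–(377,258), touching the fingers, and the line is at (120,69)–(410,42). Next I'll compute the distance left.

```bash
cat > m.py <<'E'
from h import *;import pickle,sys
from workcell import observe
def rep(f,box,va,vb):
    m,a,L=line_fit(f,box);u=np.array([np.cos(np.radians(a)),np.sin(np.radians(a))]);n=np.array([-u[1],u[0]])
    v=ray(f,[va,vb],.018)[:,:2];d=v[1]-v[0]
    t=np.array(observe()['position'][:2])
    print('line',m.round(4),round(a,2),round(L,4),'vial yaw',np.degrees(np.arctan2(d[1],d[0])).round(2),'len',np.linalg.norm(d).round(4))
    for k,p in(('mid',v.mean(0)),('cap',v[0]),('bot',v[1]),('tcp',t)):print(k,'along %.4f across %.4f'%((p-m)@u,(p-m)@n))
E
python3 -c "
from m import *
rep(pickle.load(open('w4.pkl','rb')),(105,12,416,96),(229,251),(377,258))"
```

```text
line [ 0.5103 -0.0689] 11.07 0.119 vial yaw 2.95 len 0.0629
mid along 0.0086 across -0.0800
cap along -0.0226 across -0.0756
bot along 0.0397 across -0.0845
tcp along 0.0136 across -0.1050
```

```bash
python3 -m crank '{"linear":[[-0.002,0.012,0],[-0.004,0.024,0],[-0.006,0.036,0],[-0.009,0.048,0],[-0.011,0.06,0]],"delta_rot":[[0,0,0.017],[0,0,0.034],[0,0,0.051],[0,0,0.068],[0,0,0.087]],"fingers":[-0.4,-0.4,-0.4,-0.4,-0.4]}'
python3 -m crank '{"linear":[[-0.002,0.012,0],[-0.004,0.024,0],[-0.006,0.036,0],[-0.009,0.048,0],[-0.011,0.06,0]],"delta_rot":[[0,0,0.017],[0,0,0.034],[0,0,0.051],[0,0,0.068],[0,0,0.087]],"fingers":[-0.4,-0.4,-0.4,-0.4,-0.4]}'
python3 -m crank '{"linear":[[-0.002,0.012,0],[-0.005,0.024,0],[-0.007,0.036,0],[-0.009,0.048,0],[-0.011,0.06,0]],"delta_rot":[[0,0,0],[0,0,0],[0,0,0],[0,0,0],[0,0,0]],"fingers":[-0.4,-0.4,-0.4,-0.4,-0.4]}'
python3 - <<'E'
from h import *;from workcell import *;import pickle
f=grab_frame('wrist');pickle.dump(f,open('w5.pkl','wb'));cv2.imwrite('pics/w5.png',f['image'][:,:,::-1])
E
```

```text
clock: 5.35
position: [0.5409, -0.1549, 0.0378]
tool_rot: [-3.142, -0.0, 1.719]
force: [-0.7, -0.8, 0.7]
grip_width: 0.0253
finger_force: 0.0
clock: 5.85
position: [0.5381, -0.1398, 0.0378]
tool_rot: [-3.142, -0.0, 1.764]
force: [-0.8, -0.0, 0.4]
grip_width: 0.0262
finger_force: 0.0
clock: 6.35
position: [0.5354, -0.1249, 0.0378]
tool_rot: [-3.142, 0.0, 1.764]
force: [-0.8, 0.5, 0.1]
grip_width: 0.0257
finger_force: 0.0
```

View pics/w5.png

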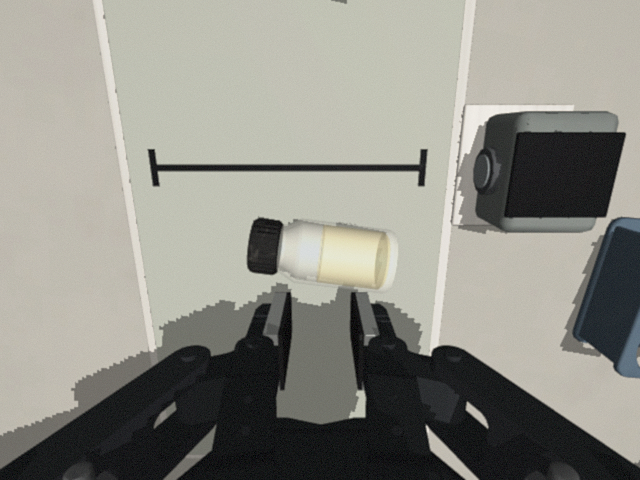

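The vial is at (248,245)–(398,262), still about 6° askew because it rolls freely instead of pivoting. A one-sided push won't turn it, so I'll straddle it with the pads along its sides (loose, not gripping), turn it, and push it the rest of the way.

```bash
python3 -c "
from m import *
rep(pickle.load(open('w5.pkl','rb')),(145,145,430,190),(248,245),(398,262))
print(ray(pickle.load(open('w5.pkl','rb')),[(248,245),(398,262)],.018).mean(0))"
python3 -m crank '{"linear":[[0,-0.04,0.1],[0,-0.04,0.3],[0,-0.04,0.3],[0,-0.04,0.3],[0,-0.04,0.3]],"delta_rot":[[0,0,0],[0,0,-0.25],[0,0,-0.5],[0,0,-0.8],[0,0,-1]],"fingers":[-0.4,-0.4,0.05,0.05,0.05]}'
python3 -m crank '{"linear":[[0,0,0],[0,0,0],[0,0,0],[0,0,0],[0,0,0]],"delta_rot":[[0,0,-0.2],[0,0,-0.5],[0,0,-0.8],[0,0,-1],[0,0,-1]],"fingers":[0.05,0.05,0.05,0.05,0.05]}'
python3 -m crank '{"linear":[[0,0,0],[0,0,0],[0,0,0],[0,0,0],[0,0,0]],"delta_rot":[[0,0,-0.2],[0,0,-0.5],[0,0,-0.8],[0,0,-1],[0,0,-1]],"fingers":[0.05,0.05,0.05,0.05,0.05]}'
python3 -c "
from h import *;from workcell import *;import pickle
s=observe();print(s['qpos'])
f=grab_frame('wrist');pickle.dump(f,open('w6.pkl','wb'));cv2.imwrite('pics/w6.png',f['image'][:,:,::-1])"
```

```text
line [ 0.5102 -0.0687] 11.04 0.1189 vial yaw 4.18 len 0.0641
mid along 0.0155 across -0.0346
cap along -0.0164 across -0.0308
bot along 0.0473 across -0.0385
tcp along 0.0142 across -0.0594
[ 0.53198977 -0.09969894  0.018     ]
clock: 6.9
position: [0.5356, -0.1352, 0.1133]
tool_rot: [3.141, -0.0, 1.234]
force: [0.2, 0.7, -0.3]
grip_width: 0.0448
finger_force: 0.0
clock: 7.4
position: [0.5355, -0.1349, 0.1128]
tool_rot: [3.141, 0.0, 0.715]
force: [-0.1, -0.2, -0.6]
grip_width: 0.0447
finger_force: 0.0
clock: 7.9
position: [0.5354, -0.1349, 0.1127]
tool_rot: [3.141, 0.0, 0.195]
force: [-0.4, 0.4, -0.3]
grip_width: 0.0447
finger_force: 0.0
[ 0.12482537  0.59326468  0.02014331  1.9040252  -0.01842611  0.64471354
 -1.22003139]
```

View pics/w6.png

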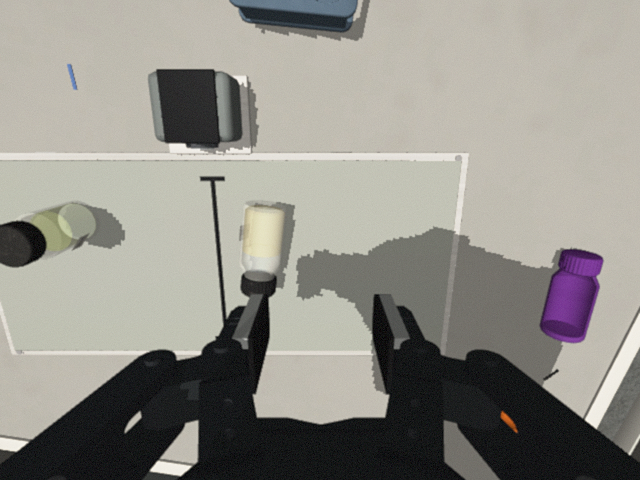

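The vial is now at (264,203) bottom to (258,293) cap, with the line left of it.

```bash
python3 -c "
from m import *
f=pickle.load(open('w6.pkl','rb'))
v=ray(f,[(258,291),(264,204)],.018);d=v[1]-v[0];print(v.mean(0),np.degrees(np.arctan2(d[1],d[0])))
print(proj(f,[[.5102,-.0687,.004]]))"
```

```text
[ 0.53134857 -0.09705     0.018     ] 4.590644750242034
[[219.05693472 263.79931976]]
```

```bash
python3 -m crank '{"linear":[[-0.01,0.148,0],[-0.01,0.148,0],[-0.01,0.148,-0.1],[-0.01,0.148,-0.2],[-0.01,0.148,-0.2]],"delta_rot":[[0,0,-0.2],[0,0,-0.2],[0,0,-0.2],[0,0,-0.2],[0,0,-0.2]],"fingers":[0.05,0.05,0.05,0.05,0.05]}'
python3 -m crank '{"linear":[[0,0,-0.05],[0,0,-0.1],[0,0,-0.1],[0,0,-0.1],[0,0,-0.1]],"delta_rot":[[0,0,0],[0,0,0],[0,0,0],[0,0,0],[0,0,0]],"fingers":[0.05,0.05,0.05,0.05,0.05]}'
python3 -c "
from h import *;from workcell import *;import pickle
f=grab_frame('wrist');pickle.dump(f,open('w7.pkl','wb'));cv2.imwrite('pics/w7.png',f['image'][:,:,::-1])"
```

```text
clock: 8.45
position: [0.5315, -0.0978, 0.0605]
tool_rot: [-3.14, 0.004, 0.094]
force: [1.3, 0.2, 1.6]
grip_width: 0.0446
finger_force: 0.0
clock: 8.95
position: [0.5333, -0.0982, 0.0383]
tool_rot: [3.141, -0.001, 0.088]
force: [0.8, -0.1, -0.9]
grip_width: 0.0447
finger_force: 0.0
```

View pics/w7.png

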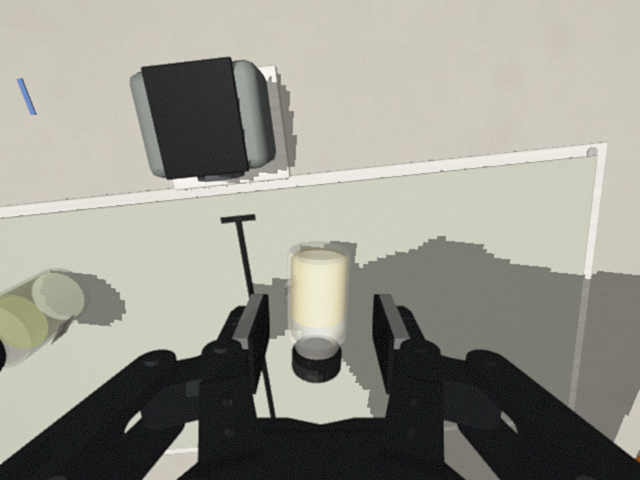

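The vial is centred between the pads. I'll narrow to about 29 mm, turn it (overshooting for the play), turn back to the line's 11° and roll it over.

```bash
python3 -m crank '{"linear":[[0,0,0],[0,0,0],[0,0,0],[0,0,0],[0,0,0]],"delta_rot":[[0,0,0],[0,0,0],[0,0,0],[0,0,0],[0,0,0]],"fingers":[-0.1,-0.2,-0.25,-0.31,-0.31]}' 20
python3 -m crank '{"linear":[[0,0,0],[0,0,0],[0,0,0],[0,0,0],[0,0,0]],"delta_rot":[[0,0,0.07],[0,0,0.14],[0,0,0.21],[0,0,0.28],[0,0,0.34]],"fingers":[-0.31,-0.31,-0.31,-0.31,-0.31]}'
python3 -m crank '{"linear":[[0,0,0],[0,0,0],[-0.001,0.008,0],[-0.003,0.016,0],[-0.005,0.024,0]],"delta_rot":[[0,0,-0.07],[0,0,-0.14],[0,0,-0.14],[0,0,-0.14],[0,0,-0.14]],"fingers":[-0.31,-0.31,-0.31,-0.31,-0.31]}'
cat > look.py <<'E'
from h import *;from workcell import *;import pickle,sys
f=grab_frame('wrist');pickle.dump(f,open(sys.argv[1]+'.pkl','wb'))
h=cv2.cvtColor(f['image'],cv2.COLOR_RGB2HSV)
y=cv2.inRange(h,(18,45,150),(35,255,255))
n,l,st,c=cv2.connectedComponentsWithStats(y)
for i in range(1,n):
    if st[i,4]>300:
        p=cv2.findContours((l==i).astype('uint8'),0,2)[0][0];v,u=np.nonzero(l==i)
        print(st[i],c[i].round(1));q=ray(f,np.c_[u,v],.022)[:,:2];m=q.mean(0)
        # slope of the patch's mid-line: mean y per x slice
        d=q-m;k=np.polyfit(u*0+d[:,0],d[:,1],1);b=cv2.boxPoints(cv2.minAreaRect((q*1e4).astype('float32')))/1e4
        print(' centre',m.round(4),'slope deg',np.degrees(np.arctan(k[0])).round(2),'box',b.round(4).tolist())
E
python3 look.py w8
```

```text
clock: 9.5
position: [0.533, -0.0981, 0.0378]
tool_rot: [-3.142, -0.0, 0.088]
force: [0.3, -0.0, 0.4]
grip_width: 0.0292
finger_force: 0.0
clock: 10.0
position: [0.533, -0.0982, 0.0378]
tool_rot: [-3.142, -0.0, 0.269]
force: [0.4, -0.2, 0.7]
grip_width: 0.0293
finger_force: 0.1
clock: 10.5
position: [0.5317, -0.0917, 0.0378]
tool_rot: [-3.142, 0.0, 0.193]
force: [0.7, 0.1, -0.3]
grip_width: 0.0293
finger_force: 0.0
[295 250  19  73 837] [303.4 287.7]
 centre [ 0.542  -0.0827] slope deg 7.73 box [[0.525600016117096, -0.08160000294446945], [0.5264999866485596, -0.08829999715089798], [0.5594000220298767, -0.08399999886751175], [0.5586000084877014, -0.07739999890327454]]
[334 260  22  65 725] [345.6 291.9]
 centre [ 0.5435 -0.1007] slope deg 4.76 box [[0.5275999903678894, -0.09889999777078629], [0.5281000137329102, -0.10480000078678131], [0.5584999918937683, -0.10209999978542328], [0.5580000281333923, -0.09619999676942825]]
[   0  265   58   56 2403] [ 28.3 292.7]
 centre [0.5172 0.0322] slope deg 2.59 box [[0.5006999969482422, 0.03909999877214432], [0.5095999836921692, 0.016300000250339508], [0.5329999923706055, 0.025299999862909317], [0.5242000222206116, 0.04820000007748604]]
```

```bash
python3 -c "
from h import *;import pickle
f=pickle.load(open('w8.pkl','rb'));h=cv2.cvtColor(f['image'],cv2.COLOR_RGB2HSV)
for r in (236,242,248,254,262,270,280,290): print(r,' '.join('%d/%d'%(a,b) for a,b in h[r,276:372:4,1:]))
"
```

```text
236 16/203 20/205 21/204 17/207 18/203 20/203 19/202 19/201 17/205 16/205 19/206 16/206 20/205 15/200 20/207 20/206 18/204 21/204 20/204 18/201 19/203 18/200 18/204 19/200
242 19/204 19/201 19/204 20/202 19/201 18/202 16/204 18/187 20/126 20/139 17/148 17/178 15/186 18/185 16/177 17/177 17/181 18/203 15/118 17/135 20/183 16/194 18/207 19/201
248 18/203 18/202 19/200 21/202 21/204 18/200 18/182 20/176 45/131 57/135 57/143 48/144 57/144 54/146 53/135 43/130 21/133 17/136 19/135 16/128 14/125 15/118 18/152 19/205
254 20/202 19/206 19/204 20/204 20/204 17/196 41/180 42/184 39/170 41/170 43/177 37/178 38/179 32/176 35/175 34/175 33/178 40/179 47/162 30/134 19/131 19/120 18/115 17/208
262 18/201 18/204 19/206 18/202 18/204 18/202 52/188 57/210 51/219 43/227 36/231 30/222 26/219 25/213 28/211 29/214 34/213 42/211 47/207 47/186 34/144 19/123 19/192 20/202
270 20/200 21/208 16/202 19/205 18/200 19/203 52/196 52/224 47/226 46/231 39/236 31/236 28/236 29/237 36/234 36/234 43/234 49/224 52/214 50/180 20/141 17/117 17/208 17/120
280 19/202 18/201 16/205 21/182 17/118 23/198 53/189 57/216 49/226 46/232 37/237 33/237 31/237 33/235 34/235 38/234 44/230 49/224 50/203 50/164 14/130 17/122 19/121 23/123
290 17/122 16/125 14/127 15/121 21/124 35/170 55/198 54/222 44/228 38/236 34/235 32/236 28/236 29/236 36/234 37/234 43/230 51/220 50/198 41/150 16/124 16/127 21/119 17/121
```

```bash
cat > ax.py <<'E'
from h import *;import pickle,sys
# axis of the vial from the midpoints of its yellow body, row by row: file r0 r1 c0 c1
a=sys.argv;f=pickle.load(open(a[1]+'.pkl','rb'));r0,r1,c0,c1=map(int,a[2:6])
s=cv2.GaussianBlur(cv2.cvtColor(f['image'],cv2.COLOR_RGB2HSV)[:,:,1],(0,0),1)
E=[]
for r in range(r0,r1):
    u=np.nonzero(s[r,c0:c1]>30)[0]+c0
    if len(u):E.append((u[0],u[-1],r))
E=np.array(E,float);L=ray(f,E[:,[0,2]],.018)[:,:2];Rr=ray(f,E[:,[1,2]],.018)[:,:2];M=(L+Rr)/2
k=[np.degrees(np.arctan(np.polyfit(P[:,0],P[:,1],1)[0])).round(2) for P in(L,Rr,M)]
m=M.mean(0);al=np.radians(11.05);e=m-[.5102,-.0687];print('widths mm',(1e3*np.linalg.norm(L-Rr,axis=1)).round(1)[::6],'yaw L,R,mid',k,'point',m.round(4),'along,across mm',1e3*(e@[np.cos(al),np.sin(al)]),1e3*(e@[-np.sin(al),np.cos(al)]))
E
python3 ax.py w8 258 292 284 372
```

```text
widths mm [23.9 24.8 24.5 24.7 24.4 24.9] yaw L,R,mid [np.float64(5.53), np.float64(6.83), np.float64(6.19)] point [ 0.5482 -0.0912] along,across mm 33.01601982345744 -29.332376820084654
```

```bash
python3 -m crank '{"linear":[[0,0,0],[0,0,0],[0,0,0],[0,0,0],[0,0,0]],"delta_rot":[[0,0,0.08],[0,0,0.16],[0,0,0.24],[0,0,0.31],[0,0,0.31]],"fingers":[-0.31,-0.31,-0.31,-0.31,-0.31]}'
python3 -m crank '{"linear":[[0,0,0],[0,0,0],[0,0,0],[0,0,0],[0,0,0]],"delta_rot":[[0,0,-0.15],[0,0,-0.31],[0,0,-0.31],[0,0,-0.31],[0,0,-0.31]],"fingers":[-0.31,-0.31,-0.31,-0.31,-0.31]}'
python3 look.py w9 | grep -v centre; python3 ax.py w9 262 292 284 372
```

```text
clock: 11.05
position: [0.5317, -0.0923, 0.0378]
tool_rot: [-3.142, -0.0, 0.357]
force: [-0.4, -0.8, 0.5]
grip_width: 0.0297
finger_force: 0.0
clock: 11.55
position: [0.5317, -0.0921, 0.0378]
tool_rot: [3.142, -0.0, 0.195]
force: [-0.4, 0.6, -0.0]
grip_width: 0.0297
finger_force: 0.0
[293 256  17  68 807] [300.2 290.3]
[333 258  17  66 694] [342.6 290.1]
[   0  264   57   56 2392] [ 27.7 292.1]
widths mm [24.4 24.5 24.2 24.3 24.5] yaw L,R,mid [np.float64(9.84), np.float64(9.93), np.float64(9.89)] point [ 0.547  -0.0897] along,across mm 32.06559392735922 -27.700251021131674
```

```bash
python3 -m crank '{"linear":[[0,0,0],[0,0,0],[0,0,0],[0,0,0],[0,0,0]],"delta_rot":[[0,0,0.1],[0,0,0.2],[0,0,0.28],[0,0,0.36],[0,0,0.36]],"fingers":[-0.31,-0.31,-0.31,-0.31,-0.31]}'
python3 -m crank '{"linear":[[0,0,0],[0,0,0],[0,0,0],[0,0,0],[0,0,0]],"delta_rot":[[0,0,-0.15],[0,0,-0.3],[0,0,-0.36],[0,0,-0.36],[0,0,-0.36]],"fingers":[-0.31,-0.31,-0.31,-0.31,-0.31]}'
python3 -m crank '{"linear":[[-0.001,0.006,0],[-0.002,0.012,0],[-0.004,0.018,0],[-0.005,0.024,0],[-0.006,0.03,0]],"delta_rot":[[0,0,0],[0,0,0],[0,0,0],[0,0,0],[0,0,0]],"fingers":[-0.31,-0.31,-0.31,-0.31,-0.31]}'
python3 -m crank '{"linear":[[-0.001,0.006,0],[-0.002,0.012,0],[-0.004,0.018,0],[-0.005,0.024,0],[-0.006,0.03,0]],"delta_rot":[[0,0,0],[0,0,0],[0,0,0],[0,0,0],[0,0,0]],"fingers":[-0.31,-0.31,-0.31,-0.31,-0.31]}'
python3 look.py w10 | grep -v centre; python3 ax.py w10 262 292 284 372
```

```text
clock: 12.1
position: [0.5317, -0.0922, 0.0378]
tool_rot: [-3.141, -0.0, 0.383]
force: [-0.2, -0.3, 0.7]
grip_width: 0.0296
finger_force: 0.0
clock: 12.6
position: [0.5317, -0.0921, 0.0378]
tool_rot: [-3.142, 0.0, 0.195]
force: [0.4, 0.1, -0.3]
grip_width: 0.0295
finger_force: 0.0
clock: 13.1
position: [0.5302, -0.0844, 0.0378]
tool_rot: [-3.142, 0.0, 0.193]
force: [0.2, 0.6, 0.6]
grip_width: 0.0297
finger_force: 0.0
clock: 13.6
position: [0.5287, -0.077, 0.0378]
tool_rot: [-3.142, -0.0, 0.193]
force: [0.1, 0.6, -0.5]
grip_width: 0.0294
finger_force: 0.0
[293 256  20  70 786] [301.7 291.5]
[337 257  14  67 653] [344.  290.2]
[  32  264   64   57 2366] [ 66. 291.]
widths mm [24.4 24.5 24.6 24.8 24.5] yaw L,R,mid [np.float64(12.11), np.float64(12.4), np.float64(12.26)] point [ 0.544  -0.0749] along,across mm 31.99207421438418 -12.514544832220722
```

```bash
python3 -m crank '{"linear":[[-0.002,0.012,0],[-0.004,0.022,0],[-0.006,0.03,0],[-0.007,0.037,0],[-0.008,0.042,0]],"delta_rot":[[0,0,0],[0,0,0],[0,0,0],[0,0,0],[0,0,0]],"fingers":[-0.31,-0.31,-0.31,-0.31,-0.31]}'
python3 -m crank '{"linear":[[0,0.001,0],[0,0.002,0],[0,0.002,0],[0,0.002,0],[0,0.002,0]],"delta_rot":[[0,0,0],[0,0,0],[0,0,0],[0,0,0],[0,0,0]],"fingers":[-0.31,-0.31,-0.31,-0.15,0]}'
python3 -m crank '{"linear":[[0,0,0.1],[0,0,0.25],[-0.1,0,0.45],[-0.3,0,0.45],[-0.4,0,0.45]],"delta_rot":[[0,0,0],[0,0,0],[0,0,0],[0,0,0],[0,0,0]],"fingers":[0.1,0.1,0.1,0.1,0.1]}'
python3 look.py w11; python3 -c "
from h import *;import pickle
f=pickle.load(open('w11.pkl','rb'));al=np.radians(11.05);u=np.array([np.cos(al),np.sin(al),0]);o=np.array([.5102,-.0687,.004])
print(proj(f,[o-u*.06,o+u*.06,o+[0,0,.014]-u*.015,o+[0,0,.014]+u*.045]).round(1))"
```

```text
clock: 14.15
position: [0.5267, -0.0664, 0.0378]
tool_rot: [-3.142, -0.0, 0.193]
force: [0.6, -0.1, -0.1]
grip_width: 0.0292
finger_force: 0.0
clock: 14.65
position: [0.5267, -0.0662, 0.0378]
tool_rot: [3.142, -0.0, 0.193]
force: [0.6, 0.5, -0.6]
grip_width: 0.0423
finger_force: 0.0
clock: 15.15
position: [0.4243, -0.0663, 0.1515]
tool_rot: [3.141, -0.001, 0.192]
force: [0.4, -0.6, -0.7]
grip_width: 0.0474
finger_force: 0.0
[ 332   49   37   49 1111] [350.2  70.6]
 centre [ 0.539  -0.0639] slope deg 1.29 box [[0.5213000178337097, -0.055799998342990875], [0.5264999866485596, -0.07859999686479568], [0.5540000200271606, -0.07240000367164612], [0.548799991607666, -0.04960000142455101]]
[[344.6 202.3]
 [347.9  24.6]
 [347.1 141.8]
 [349.   44.8]]
```

```bash
python3 ax.py w11 52 96 325 378; python3 -c "
from h import *;import pickle
f=pickle.load(open('w11.pkl','rb'));g=cv2.cvtColor(f['image'],cv2.COLOR_RGB2GRAY).astype(int)
print('line rows')
for r in list(range(26,48,4))+list(range(140,200,8)):
    u=np.nonzero(g[r,335:360]<90)[0]+335;print(r,len(u),u.mean() if len(u) else None)
print('cap rows')
for r in range(104,150,6):
    u=np.nonzero(g[r,315:385]<70)[0]+315;print(r,(u[0],u[-1]) if len(u) else None)
t=pickle.load(open('top0.pkl','rb'))
from workcell import grab_frame
n=grab_frame('top');pickle.dump(n,open('top1.pkl','wb'))
d=cv2.absdiff(t['image'],n['image']).max(2);d=cv2.GaussianBlur(d,(0,0),1)
_,_,st,_=cv2.connectedComponentsWithStats((d>25).astype('uint8'));print(st[1:][st[1:,4]>8])"
```

```text
widths mm [22.6 24.7 24.8 24.2 24.3 24.4 24.5 24.7] yaw L,R,mid [np.float64(12.65), np.float64(13.44), np.float64(13.05)] point [ 0.538  -0.0646] along,across mm 28.077765495198758 -1.2738890270759669
line rows
26 23 348.0
30 5 348.0
34 3 348.0
38 3 348.0
42 2 347.5
46 0 None
140 25 347.0
148 3 346.0
156 3 345.0
164 3 345.0
172 3 345.0
180 3 345.0
188 3 345.0
196 2 344.5
cap rows
104 None
110 None
116 None
122 None
128 (np.int64(335), np.int64(367))
134 (np.int64(335), np.int64(367))
140 (np.int64(335), np.int64(367))
146 (np.int64(345), np.int64(347))
[[  226   225   154   129 10345]
 [  347   247    16    24   179]
 [  167   332     5     2     9]
 [  174   334   131    36   876]
 [  165   347     8    11    21]
 [  115   355    43    87  1861]
 [  158   361     6    10    20]
 [  144   362   139   116  7507]
 [  146   397     3     6     9]
 [  431   402   192    78  3873]
 [  296   417    17    30   265]
 [  269   423    25    10   148]
 [  568   431    22    11   151]
 [  138   432    15    31   133]
 [  591   432     5     3    12]
 [  237   435    21    45   345]
 [  606   435    17    26   195]
 [  286   458   141    22  2326]
 [  158   460    16    20   151]
 [  275   462    13     5    45]
 [  256   467    11    13    99]
 [  623   470    17    10    51]
 [  180   474    14     6    68]]
```

The vial is about 2 mm short of the line and about 2° over-turned. I'll straddle it again and correct.

```bash
python3 -m crank '{"linear":[[0.15,-0.006,0],[0.3,-0.006,0],[0.4,-0.006,0],[0.4,-0.006,0],[0.4,-0.006,-0.1]],"delta_rot":[[0,0,0],[0,0,0],[0,0,0],[0,0,0],[0,0,0]],"fingers":[0.1,0.1,0.1,0.1,0.1]}'
python3 -m crank '{"linear":[[0,0,-0.1],[0,0,-0.2],[0,0,-0.3],[0,0,-0.35],[0,0,-0.35]],"delta_rot":[[0,0,0],[0,0,0],[0,0,0],[0,0,0],[0,0,0]],"fingers":[0.1,0.1,0.1,0.1,0.1]}'
python3 -m crank '{"linear":[[0,0,0],[0,0,0],[0,0,0],[0,0,0],[0,0,0]],"delta_rot":[[0,0,0],[0,0,0],[0,0,0],[0,0,0],[0,0,0]],"fingers":[-0.1,-0.2,-0.31,-0.31,-0.31]}'
python3 -m crank '{"linear":[[0,0,0],[0,0,0],[0,0,0],[0,0,0],[0,0,0]],"delta_rot":[[0,0,-0.08],[0,0,-0.16],[0,0,-0.24],[0,0,-0.32],[0,0,-0.32]],"fingers":[-0.31,-0.31,-0.31,-0.31,-0.31]}'
python3 -m crank '{"linear":[[0,0,0],[0,0,0],[0,0,0],[0,0,0],[0,0,0]],"delta_rot":[[0,0,0.15],[0,0,0.3],[0,0,0.32],[0,0,0.32],[0,0,0.32]],"fingers":[-0.31,-0.31,-0.31,-0.31,-0.31]}'
python3 look.py w12 | grep -v centre; python3 ax.py w12 262 292 284 372
```

```text
clock: 15.75
position: [0.5286, -0.0677, 0.1267]
tool_rot: [3.141, -0.004, 0.193]
force: [-0.4, -1.0, -1.9]
grip_width: 0.047
finger_force: 0.0
clock: 16.25
position: [0.5258, -0.0676, 0.0366]
tool_rot: [-3.141, 0.003, 0.193]
force: [-0.2, 0.1, 0.1]
grip_width: 0.0466
finger_force: 0.0
clock: 16.75
position: [0.5269, -0.0676, 0.0382]
tool_rot: [3.142, -0.0, 0.193]
force: [-0.5, 0.5, -0.7]
grip_width: 0.0297
finger_force: 0.0
clock: 17.25
position: [0.5267, -0.0675, 0.0378]
tool_rot: [3.141, 0.0, 0.023]
force: [0.7, -0.6, -0.4]
grip_width: 0.0295
finger_force: 0.0
clock: 17.75
position: [0.5267, -0.0676, 0.0378]
tool_rot: [3.142, -0.0, 0.191]
force: [-0.5, -0.5, 0.4]
grip_width: 0.0293
finger_force: 0.0
[292 257  18  68 813] [298.7 290.5]
[331 259  18  67 678] [341.2 292. ]
[  56  265   64   56 2202] [ 90.8 290.6]
widths mm [24.8 24.1 24.2 24.8 24.4] yaw L,R,mid [np.float64(10.31), np.float64(11.86), np.float64(11.09)] point [ 0.5419 -0.0648] along,across mm 31.84080461420159 -2.224157748952119
```

```bash
python3 -m crank '{"linear":[[0,0.003,0],[-0.001,0.006,0],[-0.002,0.009,0],[-0.002,0.012,0],[-0.003,0.014,0]],"delta_rot":[[0,0,0],[0,0,0],[0,0,0],[0,0,0],[0,0,0]],"fingers":[-0.31,-0.31,-0.31,-0.31,-0.31]}'
python3 -m crank '{"linear":[[0,0,0],[0,0,0],[0,0,0],[0,0,0],[0,0,0]],"delta_rot":[[0,0,0],[0,0,0],[0,0,0],[0,0,0],[0,0,0]],"fingers":[-0.31,-0.31,-0.2,-0.1,0]}'
python3 -m crank '{"linear":[[0,0,0.1],[0,0,0.25],[-0.1,0,0.45],[-0.3,0,0.45],[-0.4,0,0.45]],"delta_rot":[[0,0,0],[0,0,0],[0,0,0],[0,0,0],[0,0,0]],"fingers":[0.1,0.1,0.1,0.1,0.1]}'
python3 look.py w13|grep -v centre; python3 ax.py w13 52 96 322 378; python3 -c "
from h import *;import pickle
f=pickle.load(open('w13.pkl','rb'));g=cv2.cvtColor(f['image'],cv2.COLOR_RGB2GRAY).astype(int)
al=np.radians(11.05);u=np.array([np.cos(al),np.sin(al),0]);o=np.array([.5102,-.0687,.004])
print(proj(f,[o-u*.06,o+u*.06,o+[0,0,.014]-u*.015,o+[0,0,.014]+u*.045]).round(1))
for r in (34,38,42,156,180,188):
    w=np.nonzero(g[r,335:360]<90)[0]+335;print(r,w.mean() if len(w) else None)
for r in range(122,150,6):
    w=np.nonzero(g[r,315:385]<70)[0]+315;print(r,(w[0],w[-1]) if len(w) else None)
"
```

```text
clock: 18.3
position: [0.526, -0.064, 0.0378]
tool_rot: [-3.142, 0.0, 0.193]
force: [0.2, 0.2, 0.1]
grip_width: 0.0294
finger_force: 0.0
clock: 18.8
position: [0.526, -0.0642, 0.0378]
tool_rot: [3.142, -0.0, 0.193]
force: [0.0, -0.2, -0.5]
grip_width: 0.0428
finger_force: 0.0
clock: 19.3
position: [0.4236, -0.0643, 0.1515]
tool_rot: [3.141, -0.001, 0.192]
force: [-0.4, -0.9, -0.9]
grip_width: 0.047
finger_force: 0.0
[ 333   48   38   49 1133] [351.5  69.8]
widths mm [23.3 24.7 24.8 24.2 24.3 24.4 24.5 24.7] yaw L,R,mid [np.float64(10.65), np.float64(10.7), np.float64(10.68)] point [ 0.5374 -0.0633] along,across mm 27.72990453386425 0.08677510179791903
[[347.4 201.9]
 [351.1  24. ]
 [350.2 141.2]
 [352.3  44.2]]
34 351.0
38 351.0
42 None
156 348.0
180 348.0
188 347.5
122 None
128 (np.int64(334), np.int64(366))
134 (np.int64(334), np.int64(366))
140 (np.int64(334), np.int64(365))
146 (np.int64(348), np.int64(349))
```

```bash
python3 -c "
from h import *;import pickle
for n,p in(('w9',(57,292)),('w12',(120,292))):print(ray(pickle.load(open(n+'.pkl','rb')),[p],.03).round(3))
from workcell import bot;print(bot.job_done())"
```

```text
[[0.525 0.014 0.03 ]]
[[0.525 0.014 0.03 ]]
the job is handed in; nothing more can be done
None
```

The vial lies along the black line: the last image put its axis within about 0.5 mm and 0.5° of the line, with its whole length between the ticks. The job was handed in at about 19 s with the arm clear. The standing vial had not moved when last measured. I didn't re-check the weight, the loose cap or the look-alikes, but the fingers never went down near them.

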